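Clamp the cemented ovals in the bench F-clamp

TASK

Two bench clamps stand side by side; the one to use has two oval brown leather pieces, cemented face to face, lying on its foot. Take that clamp's red wing handle, slide the jaw down the bar until its pad meets the leather, then turn the handle clockwise (seen from above) until the arm tilts and binds on the bar and the pad grips the leather firmly; then let go. Leave the other clamp, which holds a narrow tan strap, open as it is.

Things in the scene. Friction and masses are not known exactly. Their poses are not given: they have to be found in the camera images.
- clamp_wing (a point): Centre of the red wing handle on top of the clamp to use: an upright flat bar 50 mm long (x axis), 13 thick (y), 28 high (z up); pinch it across its thickness from above. The arm begins 42 mm below (less as it screws in). Pushed straight down (about 4 N) it slides the whole jaw down; the jaw stays where left. The bar, 165 mm high, stands 95 mm off, on the far side. The clamp is fixed to the bench.
- clamp_pad: Black round pad, 34 mm across, at the lower end of that clamp's spindle; origin at the centre of its underside, z up, x towards the bar. It does not turn with the wing, lies 105 mm straight below the wing's centre and moves with it; at the start 20 to 50 mm above the leather. Spindle, pad and wing have play in the arm and stay upright while the arm tilts.
- clamp_screw (a joint): Turn of that wing in rad, 0 to 2.8, growing clockwise seen from above; 0 to 0.2 at the start. Each rad drives pad and wing 5 mm down out of the arm; friction (0.12 N m) holds it. From the pad touching the leather, 1 to 1.5 rad tilts the arm, binds it on the bar and clamps firmly; meanwhile the wing keeps its height, since the pad stands on the leather and the arm rises.
- clamp_arm (a joint): Tilt in rad of that clamp's dark steel arm (95 mm from bar to screw axis), screw end up; 0 when slack. It is springy (25 N m/rad): tilted by 0.02 rad it presses the pad down with about 7 N and bites on the bar.
- oval_top: Upper of the two brown oval leather pieces on the foot of the clamp to use: 68 x 124 x 4 mm, origin at the centre of its underside, z up (its top face is 4 mm above the origin). It lies on the like lower piece, and this on the clamp's round steel foot, whose top is 20 mm above the bench.
- spare_wing (a point): Centre of the red wing handle of the other, alike clamp, which has a narrow tan leather strap (28 x 95 x 5 mm) on its foot: to be left alone.
Not all that is in view belongs to the job. There is more than one size of the oval_top; the one meant has the size given above.

How it is judged:
On the way, in this order (a step that is already met when the one before it is completed fails the run):
1. the jaw is slid down until the pad is within 6 mm of the leather, the screw still under 0.6 rad (z of clamp_pad in the frame of oval_top below 0.01 m and horizontal distance between clamp_pad and oval_top below 0.02 m and value of joint clamp_screw below 0.6 rad), for 0.2 s.
2. the screw is turned past 0.8 rad, the arm tilted, the pad pressing on the leather (value of joint clamp_screw above 0.8 rad and value of joint clamp_arm above 0.01 rad and contact force between clamp_pad and oval_top above 4 N), for 0.2 s.
At the end, for the whole second after the job is handed in: The screw of the clamp with the ovals stands past 0.8 rad, its arm is tilted by more than 0.010 rad, its pad presses on the upper oval with more than 4 N and within 20 mm of its centre, and the other clamp's wing is within 10 mm of where it was (all of step 2 and horizontal distance between clamp_pad and oval_top below 0.02 m and distance of spare_wing from where it was at the start of the episode below 0.01 m); the robot touches nothing.
It fails at once if the other clamp's jaw is moved by more than 10 mm (distance of spare_wing from where it was at the start of the episode above 0.01 m).
It also fails if it takes over 32 s, if anything falls off the work surface, if the arm or the gripper's body presses on something with over 40 N, if the wrist force passes 120 N, or if a joint passes its speed limit or range.

ROBOT

A 7-joint arm with a two-finger parallel gripper is mounted at the origin on the work surface; the furniture and walls round the work are solid. World frame = base frame: x ahead of the robot, y to its left, z up, the work surface at z = 0. Lengths are in m, angles in rad, forces in N, time in s.
With the tool pointing down it reaches from about 0.4 to 0.9 m from the base axis. Payload 5.6 kg.
Tool frame: the origin (TCP) lies midway between the tips of the shut fingers; the grasp point (between the pads) lies 19 mm behind it; z points along the fingers, y is the line along which they close (so a half turn about z gives the same grasp; the last joint's range is limited). The gripper opens to 92 mm and grips with 3 to 60 N. Pads are 20 mm wide; open, the fingers measure 128 mm over their backs; the gripper's body (75 mm by 189 mm) begins 69 mm behind the grasp point.
Start: joints at [1.124, 0.468, -0.012, 1.603, 0.006, 1.071, -0.056], TCP at [0.255, -0.598, 0.215] pointing down, gripper open.
Joint ranges: [-2.53, 2.53], [-0.31, 2.02], [-1.57, 1.55], [0.28, 2.44], [-1.29, 4.43], [0.15, 1.84], [-2.92, 2.92]. Speed limits (rad/s): [2.57, 2.57, 3.14, 3.14, 3.14, 3.14, 3.14].

INTERFACE

Orientations are given as a 3x3 rotation matrix whose columns are the frame's x, y, z axes.
In Python, from station import env, effector, solver, viewer, workorder, search_frame, tip_of gives the robot as it stands. Calls block until the motion is done:
- env.reach(position, orientation): joint-space move of the TCP to a pose.
- env.movel(position, frame=None, rate=0.15): straight line of the TCP; frame=None keeps the orientation; rate is the mean speed in m/s.
- env.goto_joints(angles): joint-space move.
- effector.release() and effector.grasp(squeeze=None): open the fingers fully, or close them until they stop; squeeze is the grip in N (None keeps the last).
- env.pause(seconds).
- solver.inverse_kinematics(position, orientation): joint angles nearest the present ones, or None.
- env.sense(): the state.
- viewer.read_camera(name): name is "scene" or "top" or "wrist"; returns (picture, depth): 420x560x3 uint8, red, green, blue; 420x560 float32, m along the optical axis (not along the pixel's ray), 0 where there is no reading.
- viewer.camera_info(name): a dict with "intrinsics" (3x3 intrinsics, pixels), "eye" and "rotation" of the camera in the world; the wrist camera has in their place "T_tool_cam" (4x4, takes a point from camera to tool coordinates, whose origin is the TCP and whose axes are the flange's). Camera axes: x right, y up, looking along -z (the intrinsics and any distortion apply to the point x, -y, -z); pixel columns grow to the right and rows downward; lengths in m; the calibration is good to about 2 mm. A picture is of the moment at which its call begins: read the wrist's pose just before it. camera_info takes no time and is no camera call.
A pose or a line that the arm cannot do raises env.PlanningError and nothing moves.
- workorder.finish_job(): hands the job in; it is judged then, once.
Trained networks look in the newest picture that a camera, given by its name, has taken for a name from the list of things; names that differ only in an ending like _2 or _b are one class to them, and where a whole thing is asked for, a point or a joint stands for the part that bears it (a point fixed in the world has none). Each returns a list of dicts, best first, with "score" (0 to 1); they miss things now and then, are a little off and sometimes report something else, mostly with a low value. They report only what shows in the picture. A call takes as long as a camera call. They do not tell look-alikes from the thing itself.
- search_frame(camera, name): "at" ([x, y, z] in m, in world coordinates, good to about 4 mm: the middle of the surface that is visible of it).
- tip_of(camera, name): "at" ([x, y, z] in m, in world coordinates, good to about 4 mm: a listed point, or the origin of a listed thing).
The state is a dict: "t": time; "joint_positions": joint angles; "joint_velocities": joint speeds; "tau": joint torques, N m; "ee_pos": TCP position; "tcp_rot": TCP orientation; "wrist_force": force on the tool from outside, world axes, zero at the start; "moment": the same for the moment, N m; "gripper_width": finger opening in m; "grasp_force": force on a finger pad.
Only numpy, scipy, OpenCV 4.12 (cv2) and the standard library are available. Lean on these libraries where they do the work, as an engineer would, in place of code of your own. Each camera call takes 0.05 s, during which the arm holds its last target. There are 200 camera calls.

## Working session

There is one attempt and no reset: what is moved stays moved. The work goes in short steps, each a Python script; the robot and the scene stay as the last script left them, time stands still between calls to the robot, and variables do not carry over. Pictures are saved under pics/ and viewed, at most 10 in all, crops included, and the job is handed in when it is done.

```bash
mkdir -p pics; python3 - <<'E'
from station import *
import cv2,numpy as np
ims=[]
for c in ("scene","top"):
    p,d=viewer.read_camera(c); cv2.imwrite(f"pics/{c}1.png",p[:,:,::-1])
    for n in ("clamp_wing","spare_wing","clamp_pad","oval_top"):
        for f in (tip_of,search_frame):
            print(c,n,f.__name__,[(np.round(r["at"],3).tolist(),round(r["score"],2)) for r in f(c,n)][:5])
print(env.sense()["t"])
E
```

```text
scene clamp_wing call [([0.444, -0.041, 0.166], 0.69)]
scene clamp_wing call [([0.438, -0.036, 0.171], 0.46)]
scene spare_wing call [([0.43, 0.176, 0.171], 0.54)]
scene spare_wing call [([0.424, 0.179, 0.183], 0.65)]
scene clamp_pad call [([0.438, -0.038, 0.062], 0.81)]
scene clamp_pad call [([0.435, -0.036, 0.164], 0.71)]
scene oval_top call [([0.411, -0.274, 0.003], 0.9), ([0.444, -0.036, 0.024], 0.7)]
scene oval_top call [([0.438, -0.032, 0.03], 0.98), ([0.41, -0.274, 0.01], 0.53)]
top clamp_wing call [([0.437, -0.037, 0.162], 0.54)]
top clamp_wing call []
top spare_wing call [([0.434, 0.174, 0.172], 0.57)]
top spare_wing call [([0.433, 0.173, 0.184], 0.53)]
top clamp_pad call [([0.443, -0.042, 0.066], 0.49)]
top clamp_pad call [([0.44, -0.041, 0.179], 0.62)]
top oval_top call [([0.444, -0.036, 0.023], 0.89), ([0.408, -0.273, 0.0], 0.68)]
top oval_top call [([0.412, -0.27, 0.002], 0.82), ([0.445, -0.029, 0.027], 0.65)]
0.9
```

View pics/scene1.png

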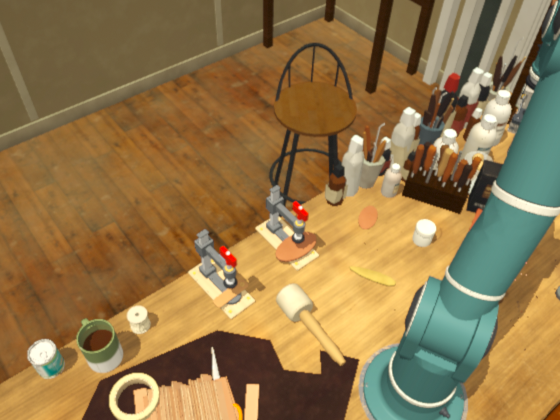

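View pics/top1.png

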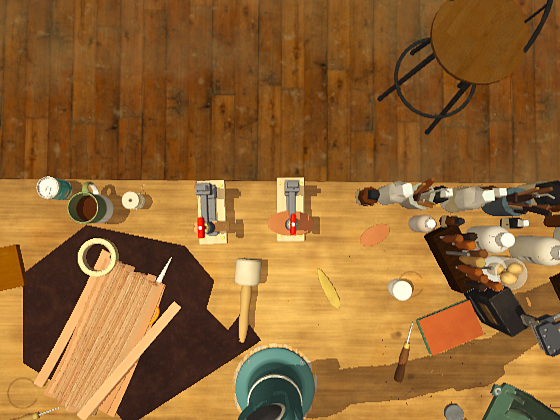

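Scene: the oval clamp is at about (293,218) in scene and its wing at (292,222) in top, with the long axis roughly along world x. The spare clamp with the tan strap is to its left, at top (201,228). The lone oval at (375,235) in top is a decoy. I'll move up for a wrist close-up next.

```bash
cat > h.py <<'E'
from station import *
import numpy as np
def R(a,s=1):  # tool down, rotated by a about world z (s=-1: half turn)
    c,n=np.cos(a),np.sin(a)
    return np.array([[c,-n,0],[n,c,0],[0,0,1]])@np.diag([s,-s,-1.])
E
python3 - <<'E'
from h import *
import cv2
print(np.round(env.sense()["tcp_rot"],2).tolist())
P=[0.44,-0.039,0.15]
for s in (1,-1):
    for a in (0.2,0,-.8,-1.6):
        q=solver.inverse_kinematics(P,R(a,s)); print(s,a,None if q is None else np.round(q,2))
p=env.sense()["ee_pos"]
env.movel([p[0],p[1],0.36],rate=0.3)
try: env.reach([0.40,-0.04,0.34],R(0,1))
except env.PlanningError as e: print(e); env.reach([0.40,-0.04,0.34],R(0,-1))
s=env.sense(); 
p,d=viewer.read_camera("wrist"); cv2.imwrite("pics/w1.png",p[:,:,::-1])
for n in ("clamp_wing","clamp_pad","oval_top"):
    print(n,[(np.round(r["at"],3).tolist(),round(r["score"],2)) for r in tip_of("wrist",n)][:4])
K=viewer.camera_info("wrist"); T=K["T_tool_cam"]; k=K["intrinsics"]
v,u=np.mgrid[:420,:560]; 
c=np.stack([(u-k[0,2])/k[0,0]*d,-(v-k[1,2])/k[1,1]*d,-d],-1)
w=(c@T[:3,:3].T+T[:3,3])@np.array(s["tcp_rot"]).T+s["ee_pos"]
pi=p.astype(int)
red=(pi[...,0]>110)&(pi[...,1]<60)&(pi[...,2]<60)&(d>0)&(np.linalg.norm(w[...,:2]-[.44,-.04],axis=-1)<.05)&(w[...,2]>.12)
q=w[red]; top=q[q[:,2]>np.percentile(q[:,2],97)-.006]
print(len(q),len(top),q.min(0),q.max(0)); (ce,sz,an)=r=cv2.minAreaRect((top[:,:2]*1000).astype(np.float32)); print(r,top[:,2].mean())
print(K.keys(),s["t"],np.round(s["joint_positions"],2),env.sense()["wrist_force"])
E
```

```text
[[0.92, 0.39, 0.0], [0.39, -0.92, -0.0], [-0.0, 0.0, -1.0]]
1 0.2 [ 0.38  0.24 -0.41  2.13  0.13  0.79 -1.48]
1 0 [ 0.35  0.24 -0.38  2.13  0.12  0.79 -1.68]
1 -0.8 [ 0.23  0.22 -0.25  2.14  0.08  0.79 -2.43]
1 -1.6 [-1.06  0.52  1.37  2.2  -0.65  0.94 -2.46]
-1 0.2 [ 0.75  0.33 -0.84  2.11  0.33  0.83  1.47]
-1 0 [ 0.75  0.33 -0.84  2.11  0.33  0.83  1.28]
-1 -0.8 [ 0.62  0.29 -0.68  2.12  0.25  0.81  0.55]
-1 -1.6 [ 0.53  0.27 -0.58  2.12  0.2   0.8  -0.21]
clamp_wing [([0.441, -0.039, 0.162], 0.61)]
clamp_pad [([0.438, -0.036, 0.06], 0.81), ([0.429, 0.173, 0.172], 0.22)]
oval_top [([0.438, -0.038, 0.026], 0.89), ([0.41, -0.27, -0.002], 0.65)]
103 102 [ 0.42045051 -0.04533523  0.16945859] [ 0.46531031 -0.03330638  0.17925843]
((443.0260009765625, -38.73930358886719), (12.030853271484375, 44.74047088623047), 87.6646957397461) 0.17739986038159405
dict_keys(['intrinsics', 'T_tool_cam']) 3.6083 [ 0.6  -0.07 -0.55  1.96 -0.04  1.23 -1.5 ] [ 0.79395384 -0.3662785   0.0998125 ]
```

View pics/w1.png

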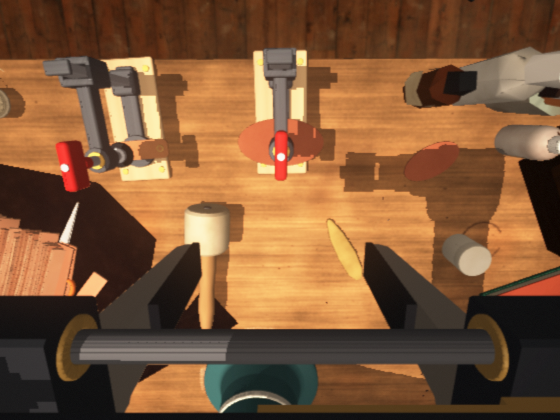

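Wrist view: the red wing is at (281,157) over the brown ovals, its long axis about along world x. From depth its centre is (0.442,-0.039,0.164) with yaw about -0.04. I'll grasp with the half-turned tool, which gives joint 7 room to turn, and then slide down.

```bash
python3 - <<'E'
from h import *
import cv2
x,y=0.442,-0.039; o=R(-0.04,-1)
env.reach([x,y,0.24],o)
env.movel([x,y,0.147],rate=0.12)
effector.grasp(25); env.pause(0.2)
s=env.sense(); f0=s["wrist_force"]; print("grip",s["gripper_width"],s["grasp_force"],np.round(f0,1),s["t"],np.round(s["joint_positions"],2))
z=0.147; lim=0.147-0.040
env.movel([x,y,z-0.022],rate=0.06); z-=0.022
while z>lim:
    s=env.sense(); f=s["wrist_force"]-f0; print(round(z,4),np.round(s["ee_pos"],4),np.round(f,1))
    if f[2]>10: break
    z-=0.0015; env.movel([x,y,z],rate=0.03); env.pause(0.05)
s=env.sense(); print(s["t"],s["gripper_width"])
p,d=viewer.read_camera("scene"); cv2.imwrite("pics/s2.png",cv2.resize(p[150:300,180:380,::-1],None,fx=3,fy=3))
for n in ("clamp_wing","clamp_pad","oval_top","spare_wing"):
    print(n,[(np.round(r["at"],3).tolist(),round(r["score"],2)) for r in tip_of("scene",n)][:3])
E
```

```text
grip 0.012973060051905927 24.951804721495137 [ 0.3  0.7 -1.4] 8.6083 [ 0.51  0.27 -0.56  2.12  0.2   0.8   1.36]
0.125 [ 0.442 -0.039  0.125] [-0.5 -1.3  2.3]
0.1235 [ 0.4421 -0.039   0.1237] [-1.5 -0.8  5.1]
0.122 [ 0.442 -0.039  0.122] [-1.5  0.2  5.5]
0.1205 [ 0.442  -0.039   0.1204] [-1.5 -0.9  3.9]
0.119 [ 0.442  -0.039   0.1189] [-0.9 -0.5  4.1]
0.1175 [ 0.442  -0.039   0.1174] [-0.4 -1.3  4.2]
0.116 [ 0.4422 -0.039   0.1162] [-1.8 -1.4  8.4]
0.1145 [ 0.4427 -0.0391  0.1159] [-4.1 -1.2 19.1]
11.225 0.012630931448351538
clamp_wing [([0.443, -0.04, 0.135], 0.62)]
clamp_pad [([0.439, -0.038, 0.03], 0.53)]
oval_top [([0.409, -0.274, 0.005], 0.88), ([0.443, -0.04, 0.026], 0.73), ([0.443, -0.04, 0.134], 0.31)]
spare_wing [([0.432, 0.175, 0.17], 0.52)]
```

View pics/s2.png

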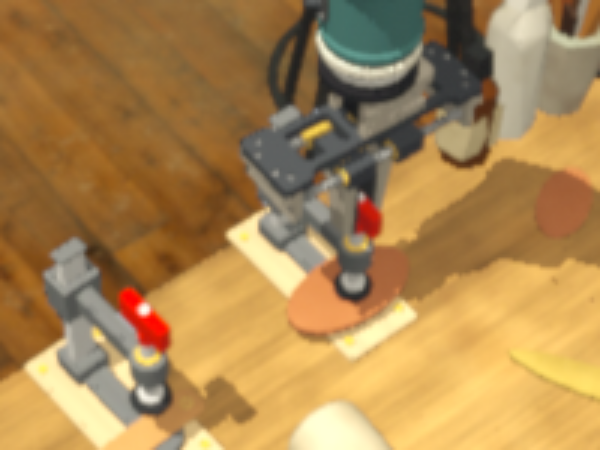

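The pad now stands on the upper oval, at (352,285) in the crop: force rose to 19 N and the height agrees. Now I'll screw clockwise with joint 7.

```bash
python3 - <<'E'
from h import *
env.movel([0.442,-0.039,0.1158],rate=0.05)
effector.grasp(40); env.pause(0.3)
q0=np.array(env.sense()["joint_positions"])
for a in (0.3,0.6,0.9,1.2,1.4):
    q=q0.copy(); q[6]-=a; env.goto_joints(q); env.pause(0.1)
    s=env.sense(); print(a,np.round(s["ee_pos"],4),np.round(s["joint_positions"][6]-q0[6],3),np.round(s["wrist_force"],1),np.round(s["moment"],2),round(s["gripper_width"],4),round(s["t"],2))
E
```

```text
0.3 [ 0.4423 -0.0396  0.116 ] -0.3 [-1.8 -1.8  6.4] [-0.32  0.19 -0.1 ] 0.0126 12.73
0.6 [ 0.4421 -0.04    0.116 ] -0.6 [-2.5 -3.4  7.1] [-0.64  0.37 -0.06] 0.0128 13.22
0.9 [ 0.4417 -0.0403  0.116 ] -0.9 [-3.5 -2.5  7.9] [-0.82  0.68 -0.06] 0.0128 13.72
1.2 [ 0.4412 -0.0406  0.116 ] -1.2 [-4.9 -4.1  9.4] [-0.92  0.95  0.  ] 0.0128 14.21
1.4 [ 0.4409 -0.0406  0.116 ] -1.4 [-5.3 -4.6 10.1] [-1.03  1.22 -0.06] 0.0125 14.62
```

```bash
python3 - <<'E'
from h import *
import cv2
effector.release(); env.pause(0.2)
env.movel([0.441,-0.0405,0.23],rate=0.15)
env.movel([0.38,-0.04,0.34],frame=R(0,1) if 0 else None,rate=0.25)
s=env.sense(); print(s["t"],s["wrist_force"])
a,_=viewer.read_camera("scene"); 
for n in ("clamp_wing","clamp_pad","spare_wing"):
    print(n,[(np.round(r["at"],3).tolist(),round(r["score"],2)) for r in tip_of("scene",n)][:3])
b,_=viewer.read_camera("wrist")
A=cv2.resize(a[170:290,220:345,::-1],(438,420)); cv2.imwrite("pics/end.png",np.hstack([A,b[:,100:460,::-1]]))
E
```

```text
17.5917 [-0.09893062  0.45141787  0.53715952]
clamp_wing [([0.441, -0.041, 0.134], 0.56)]
clamp_pad [([0.44, -0.04, 0.029], 0.82)]
spare_wing [([0.433, 0.177, 0.172], 0.6)]
```

View pics/end.png

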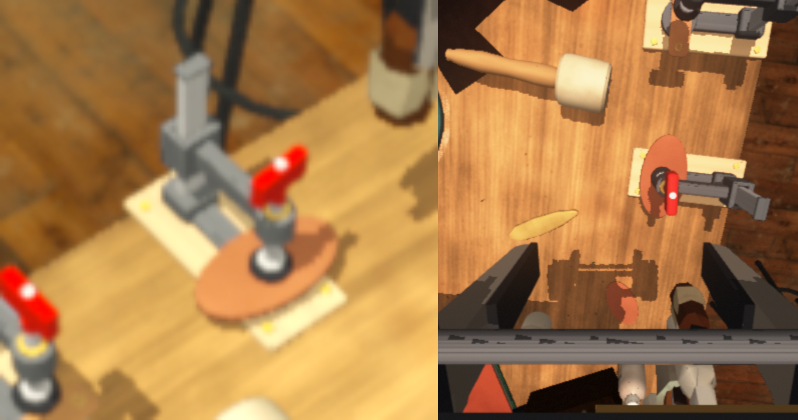

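The wing turned about 80° (now across x, at (672,195) in the picture), the pad is on the oval, and the spare clamp hasn't moved. Before handing in I'll check the arm's tilt from depth.

```bash
python3 - <<'E'
from h import *
env.reach([0.36,0.0,0.36],R(0,1))
def cloud(n):
    s=env.sense(); p,d=viewer.read_camera(n); K=viewer.camera_info(n); k=K["intrinsics"]
    v,u=np.mgrid[:420,:560]; c=np.stack([(u-k[0,2])/k[0,0]*d,-(v-k[1,2])/k[1,1]*d,-d],-1)
    if n=="wrist": T=K["T_tool_cam"]; w=(c@T[:3,:3].T+T[:3,3])@np.array(s["tcp_rot"]).T+s["ee_pos"]
    else: w=c@np.array(K["rotation"]).T+K["eye"]
    return w[d>0]
for n in ("wrist","top","scene"):
    w=cloud(n)
    for nm,y,zl,zh in (("used",-.04,.07,.115),("spare",.175,.10,.15)):
        m=(abs(w[:,1]-y)<.012)&(w[:,0]>.46)&(w[:,0]<.515)&(w[:,2]>zl)&(w[:,2]<zh); q=w[m]
        for x0 in np.arange(.46,.515,.011):
            b=q[(q[:,0]>=x0)&(q[:,0]<x0+.011)]
            if len(b)>3: print(n,nm,round(x0+.0055,4),len(b),np.round(np.percentile(b[:,2],[50,75,90]),4))
print(env.sense()["t"])
E
```

```text
wrist used 0.4655 117 [0.0929 0.0935 0.0941]
wrist used 0.4765 123 [0.0927 0.0932 0.0936]
wrist used 0.4875 122 [0.0921 0.0929 0.0933]
wrist used 0.4985 124 [0.0919 0.0925 0.0931]
wrist used 0.5095 129 [0.0914 0.0921 0.0926]
wrist spare 0.4655 189 [0.1266 0.1276 0.1282]
wrist spare 0.4765 202 [0.1268 0.1276 0.1281]
wrist spare 0.4875 196 [0.1268 0.1277 0.1283]
wrist spare 0.4985 209 [0.1267 0.1275 0.1282]
wrist spare 0.5095 290 [0.1277 0.1345 0.1364]
top used 0.4655 24 [0.0913 0.0927 0.0934]
top used 0.4765 24 [0.0925 0.0936 0.0944]
top used 0.4875 34 [0.0907 0.0921 0.0931]
top used 0.4985 28 [0.091  0.0924 0.0938]
top used 0.5095 28 [0.0909 0.0915 0.0925]
top spare 0.4655 32 [0.1271 0.1281 0.1292]
top spare 0.4765 36 [0.1269 0.1281 0.1298]
top spare 0.4875 28 [0.1269 0.1282 0.1293]
top spare 0.4985 35 [0.1264 0.1276 0.1283]
top spare 0.5095 48 [0.1351 0.1359 0.1375]
scene used 0.4655 25 [0.0887 0.0923 0.0948]
scene used 0.4765 37 [0.0917 0.0942 0.0966]
scene used 0.4875 32 [0.0912 0.0932 0.0945]
scene used 0.4985 35 [0.0912 0.0926 0.0949]
scene used 0.5095 32 [0.0911 0.0932 0.0953]
scene spare 0.4655 38 [0.1278 0.1289 0.1298]
scene spare 0.4765 35 [0.1278 0.1293 0.1303]
scene spare 0.4875 41 [0.1271 0.1287 0.1301]
scene spare 0.4985 36 [0.1273 0.1289 0.1297]
scene spare 0.5095 69 [0.1303 0.1353 0.1374]
19.5
```

The arm is tilted about 0.034 rad, against 0 on the spare clamp, so it is bound.

```bash
python3 -c "
from h import *
print(workorder.finish_job())"
```

```text
the job is handed in; nothing more can be done
None
```

The clamp with the ovals is tightened: its screw was turned about 1.4 rad, the arm is tilted about 0.034 rad and the pad is on the leather (its force was not measured directly); the other clamp was left alone, and the job is handed in with the verdict not shown.

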